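# Put the craft tapes back on their stands

### The job

Put the five tape rolls away on the two wooden stands, lying flat with the post through the hole: the three rolls with the narrow hole go on the stand with the slim post, the largest across at the bottom, then the middle one, the smallest on top; the two rolls with the wide hole go on the stand with the stout post, the larger across at the bottom. Leave the black jar lid and the paint tube where they lie.

Things in the scene. Friction and masses are not known exactly. Their poses are not given: they have to be found in the camera images.
- narrow_large: loose roll of paper craft tape lying flat on the table; pale paper with a thin cardboard core; outside diameter 64 mm, round hole 28 mm right through, 18 mm high, about 50 g; origin at the centre of its underside, z up along the hole; the largest of the three narrow-hole rolls
- narrow_medium: loose roll of paper craft tape lying flat on the table; pale paper with a thin cardboard core; outside diameter 52 mm, round hole 28 mm right through, 15 mm high, about 30 g; origin at the centre of its underside, z up along the hole; the middle one of the three narrow-hole rolls
- narrow_small: loose roll of paper craft tape lying flat on the table; pale paper with a thin cardboard core; outside diameter 40 mm, round hole 28 mm right through, 12 mm high, about 18 g; origin at the centre of its underside, z up along the hole; the smallest of the three narrow-hole rolls
- wide_large: loose roll of paper craft tape lying flat on the table; pale paper with a thin cardboard core; outside diameter 68 mm, round hole 48 mm right through, 24 mm high, about 50 g; origin at the centre of its underside, z up along the hole; the larger of the two wide-hole rolls
- wide_small: loose roll of paper craft tape lying flat on the table; pale paper with a thin cardboard core; outside diameter 58 mm, round hole 48 mm right through, 14 mm high, about 20 g; origin at the centre of its underside, z up along the hole; the smaller of the two wide-hole rolls
- slim_stand: fixed wooden tape stand: round base disc 100 mm across and 6 mm thick, with one upright round post in its centre, post diameter 12 mm, post top 57 mm above the table (its edge bevelled 4 mm); origin at the centre of the base's underside, on the table and on the post axis, z up; the bottom roll rests on the base 6 mm above the table; for the three narrow-hole rolls
- stout_stand: fixed wooden tape stand: round base disc 100 mm across and 6 mm thick, with one upright round post in its centre, post diameter 32 mm, post top 52 mm above the table (its edge bevelled 4 mm); origin at the centre of the base's underside, on the table and on the post axis, z up; the bottom roll rests on the base 6 mm above the table; for the two wide-hole rolls
- jar_lid: loose black plastic jar lid, 70 mm across, 25 mm high, no hole; to be left alone; origin at the centre of its underside
- paint_tube: loose silver paint tube with a white cap lying flat, about 155 mm long along its x (from -82 to +71 mm, cap at +x), 54 mm wide, 30 mm high; to be left alone; origin underneath on the table
There are look-alikes about, which are no part of the job. Leave any pink or turquoise look-alike of the wide_large alone.

How it is judged (in metres and radians):
At the end, for the whole second after the job is handed in: All five rolls at rest and released: within 12 mm of their post's axis, flat within 0.12 rad, undersides within 4 mm of these heights: slim post 64, 52, 40 mm rolls at 6, 24, 39 mm; stout post 68, 58 mm rolls at 6, 30 mm (horizontal distance between each of narrow_large, narrow_medium, narrow_small and slim_stand below 0.012 m and z of narrow_large in the frame of slim_stand between 0.002 and 0.01 m and angle between each of narrow_large, narrow_medium, narrow_small, wide_large, wide_small's own z axis and vertical below 0.12 rad and linear speed of each of narrow_large, narrow_medium, narrow_small, wide_large, wide_small below 0.02 m/s and z of narrow_medium in the frame of slim_stand between 0.02 and 0.028 m and z of narrow_small in the frame of slim_stand between 0.035 and 0.043 m and horizontal distance between each of wide_large, wide_small and stout_stand below 0.012 m and z of wide_large in the frame of stout_stand between 0.002 and 0.01 m and z of wide_small in the frame of stout_stand between 0.026 and 0.034 m); the robot touches nothing.
It fails at once if the jar lid is moved more than 30 mm (distance of jar_lid from where it was at the start of the episode above 0.03 m).
It fails at once if the paint tube is moved more than 30 mm (distance of paint_tube from where it was at the start of the episode above 0.03 m).
It also fails if it takes over 128 s, if anything falls off the work surface, if the arm or the gripper's body presses on something with over 40 N, if the wrist force passes 120 N, or if a joint passes its speed limit or range.

### The arm

A 6-joint arm with a two-finger parallel gripper is mounted at the origin on the work surface. World frame = base frame: x ahead of the robot, y to its left, z up, the work surface at z = 0. Lengths are in mm, angles in rad, forces in N, time in s.
With the tool pointing down it reaches from about 275 to 1000 mm from the base axis. Payload 8.4 kg.
Tool frame: the origin (TCP) lies on the centre line of the jaws, within the pads' length; the fingertips stand 25 mm ahead of it and the grasp point (between the pads) lies 6 mm ahead of it; z points along the fingers, y is the line along which they close (so a half turn about z gives the same grasp; the last joint's range is limited). The gripper opens to 85 mm and grips with 20 to 120 N. Pads are 22 mm wide; open, the fingers measure 114 mm over their backs; the gripper's body (76 mm by 85 mm) begins 54 mm behind the grasp point. The pads swing forward as they close: fully open they stand 13 mm farther back than shut.
Start: joints at [-1.267, 0.353, 1.633, -0, 1.155, -0.002], TCP at [188.159, -596.007, 256.281] pointing down, gripper open.
Joint ranges: [-2.63, 2.63], [-0.92, 2.1], [0.06, 2.66], [-1.3, 4.44], [0, 2.69], [-3.02, 3.02]. Speed limits (rad/s): [2.22, 2.22, 2.79, 3.14, 3.14, 3.14].

### API

Orientations are given as a unit quaternion [x, y, z, w].
In Python, from bench import sensors, imaging, env gives the robot as it stands.
- The arm moves only by the shell command python3 -m jog 'ROWS' [FORCE]. ROWS is JSON, a list of rows, each a list of 7 numbers: the turn, a rotation vector about the tool's x, y, z in degrees, then the shift along the tool's x, y, z in mm, then the closure, from -1 (fully open) to 1 (shut). A call has 1 to 12 rows; each row shifts and turns the commanded pose from where the row before left it, along the tool's axes as they then stand; what a row does not reach is not made up. A row lasts 1/12 s, in which the tool goes at most 41.7 mm and 7.16 degrees, less where a joint would pass 70% of its speed; a pose out of reach is approached as far as the arm can. A call is refused whole if a number of a shift passes 41.7 or a number of a turn 7.16, either way. A call with a gripper value outside its range is refused whole. The fingers move at their own pace and stop on an object; FORCE is the grip in N (left out, the last holds). Time passes only in rows, so rows that do not move let the fingers close. It gives the time, the measured TCP pose, the force, the opening and the grip force at its end, in the units of the state.
- sensors.observe(): the state, without advancing time (a new reading comes with each control period).
- imaging.capture(name): name is "scene" or "top"; returns the picture (420x560x3 uint8, red, green, blue); there is no depth.
- imaging.camera_params(name): a dict with "camera_matrix" (3x3 intrinsics, pixels), "k1" (the pictures are not rectified: a ray, as slopes to the right and down, at radius r is drawn at 1 + k1 r^2 times it, then the intrinsics apply), "xyz" and "orientation" of the camera in the world. Camera axes: x right, y down, z forward; pixel columns grow to the right and rows downward; lengths in mm; the calibration is good to about 2 mm. A picture is of the moment at which its call begins. camera_params takes no time and is no camera call.
- env.job_done(): hands the job in; it is judged then, once.
The state is a dict: "t": time; "q": joint angles; "qvel": joint speeds; "effort": joint torques, N m; "tcp_pos": TCP position; "ee_rot": TCP orientation; "force": force on the tool from outside, world axes, zero at the start; "wrist_torque": the same for the moment, N m; "width": finger opening in mm; "finger_force": force on a finger pad.
Only numpy, scipy, OpenCV 4.12 (cv2) and the standard library are available. Lean on these libraries where they do the work, as an engineer would, in place of code of your own. Each camera call takes 0.05 s, during which the arm holds its last target. There are 200 camera calls.

## Working session

There is one attempt and no reset: what is moved stays moved. The work goes in short steps, Python scripts to look and compute and a shell command to move; the robot and the scene stay as the last step left them, time stands still between calls to the robot, and variables do not carry over. Pictures are saved under pics/ and viewed, at most 14 in all, crops included, and the job is handed in when it is done.

```bash
mkdir -p pics
python3 - <<'E'
from bench import sensors, imaging
import cv2
for n in ("top","scene"):
    im=imaging.capture(n); cv2.imwrite(f"pics/{n}0.png",cv2.cvtColor(im,cv2.COLOR_RGB2BGR))
    print(imaging.camera_params(n))
print(sensors.observe())
E
```

```text
{'camera_matrix': array([[401.06975511,   0.        , 283.64856285],
       [  0.        , 401.06975511, 208.44735461],
       [  0.        ,   0.        ,   1.        ]]), 'k1': 0.0292003839954667, 'xyz': array([ 442.4535679 ,  -28.52708725, 1048.84861474]), 'orientation': array([ 0.71559916, -0.69682754,  0.0342326 , -0.03431263])}
{'camera_matrix': array([[442.12609803,   0.        , 281.10865056],
       [  0.        , 442.12609803, 207.81403029],
       [  0.        ,   0.        ,   1.        ]]), 'k1': -0.1113288836448414, 'xyz': array([1047.31398673,  293.60298058,  916.89524421]), 'orientation': array([ 0.44617965,  0.84377944, -0.26146812, -0.14350749])}
{'t': 0.1, 'q': array([-1.26736864e+00,  3.53559597e-01,  1.63408163e+00, -2.40089498e-05,
        1.15521542e+00, -2.39274878e-03]), 'qvel': array([-3.76415969e-04, -3.63744197e-04, -2.51749884e-04,  6.89953244e-05,
       -1.51040015e-03, -1.28455843e-04]), 'effort': array([ 8.04498723e-04, -6.06355906e+01, -3.42820072e+01,  4.47702598e-05,
        4.03892001e-03,  1.96576877e-05]), 'tcp_pos': array([ 188.04655313, -595.60679592,  255.63943247]), 'ee_rot': array([ 9.88331057e-01,  1.52319800e-01, -1.05623533e-04, -6.23206694e-04]), 'force': array([-1.2524959 ,  0.10984317,  0.16391606]), 'wrist_torque': array([ 0.00696052, -0.01192905,  0.03294618]), 'finger_force': 0.0, 'width': 85.5064468051515}
```

View pics/top0.png

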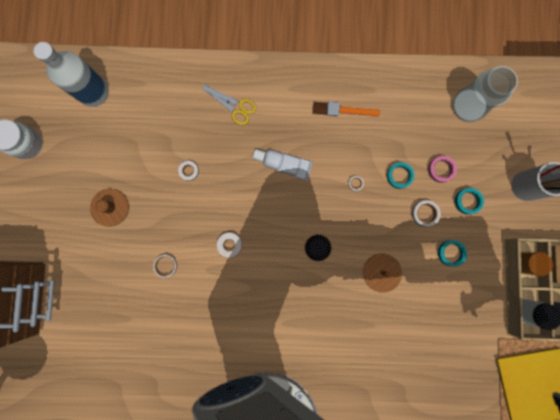

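View pics/scene0.png

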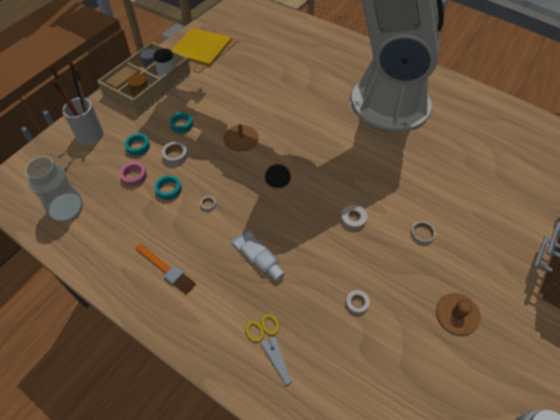

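The top view shows:
- Narrow rolls: medium at (188,170), large at (229,244), small at (356,183).
- Wide rolls: large at (427,213), small at (165,265).
- Stands: stout at (109,207), slim at (382,273).
- Lid at (318,248) and tube at (283,162).

The scene view agrees.

```bash
cat > h.py <<'E'
import numpy as np, cv2
from scipy.spatial.transform import Rotation as R
from bench import imaging, sensors
def ray(cam,px):
    p=imaging.camera_params(cam); K=p["camera_matrix"]
    d=(np.array(px,float)-K[:2,2])/np.array([K[0,0],K[1,1]])
    u=d.copy()
    for _ in range(20): u=d/(1+p["k1"]*(u@u))
    return np.array(p["xyz"]), R.from_quat(p["orientation"]).apply([u[0],u[1],1])
def plane(cam,px,z):
    o,d=ray(cam,px); return (o+d*(z-o[2])/d[2])[:2]
def proj(cam,P):
    p=imaging.camera_params(cam); c=R.from_quat(p["orientation"]).inv().apply(np.array(P,float)-p["xyz"])
    u=c[:2]/c[2]; u=u*(1+p["k1"]*(u@u)); return p["camera_matrix"][:2,:2]@u+p["camera_matrix"][:2,2]
def blob(im,px,kind,r=30):
    """outer contour nearest px -> centre by ellipse fit, area"""
    hsv=cv2.cvtColor(im,cv2.COLOR_RGB2HSV)
    if kind=="pale":
        m=(hsv[...,1]<70)&(hsv[...,2]>70)
    else:
        lab=cv2.cvtColor(im,cv2.COLOR_RGB2LAB).astype(int)
        m=(hsv[...,0]<14)&(hsv[...,1]>110)
    m=m.astype(np.uint8)*255
    k=np.zeros_like(m); cv2.circle(k,tuple(int(round(v)) for v in px),r,255,-1); m&=k
    m=cv2.morphologyEx(m,cv2.MORPH_CLOSE,np.ones((3,3),np.uint8))
    cs=[c for c in cv2.findContours(m,cv2.RETR_EXTERNAL,cv2.CHAIN_APPROX_NONE)[0] if len(c)>12]
    if not cs: return None
    c=max(cs,key=cv2.contourArea); e=cv2.fitEllipse(cv2.convexHull(c))
    return e
E
cat > loc.py <<'E'
from h import *
I={n:cv2.cvtColor(cv2.imread(f"pics/{n}0.png"),cv2.COLOR_BGR2RGB) for n in("top","scene")}
T={"nL":((229,244),(354,217),9,"pale",20),"nM":((188,170),(358,302),7.5,"pale",18),"nS":((356,183),(208,203),6,"pale",14),
"wL":((427,213),(174,153),12,"pale",19),"wS":((165,265),(424,232),7,"pale",18),
"slim":((382,273),(241,137),6,"wood",28),"stout":((109,207),(459,313),6,"wood",30)}
for k,(a,b,z,kind,r) in T.items():
    for n,p in(("top",a),("scene",b)):
        e=blob(I[n],p,kind,r)
        if e: print(k,n,np.round(e[0],1),np.round(e[1],1),np.round(plane(n,e[0],z),1))
for n,p in (("top",(384,272)),("top",(107,206)),("scene",(240,127)),("scene",(465,303))): print(n,p,plane(n,p,55))
E
python3 loc.py
```

```text
nL top [228.7 244.4] [25.6 25.9] [446.7 112.3]
nL scene [353.5 216.7] [25.8 26.9] [442.8 110.5]
nM top [187.9 170.1] [20.3 20.7] [638.2 227.2]
nM scene [357.3 301.6] [24.3 24.6] [634.4 226.3]
nS top [355.7 183. ] [15.7 15.9] [ 616.1 -214.4]
nS scene [207.7 202.7] [15.3 16.4] [ 612.5 -215.5]
wL top [426.  213.2] [27.1 28.9] [ 540.7 -395.4]
wL scene [174.  152.7] [24.6 26.7] [ 537.9 -396.3]
wS top [164.6 265.7] [23.1 24.1] [388.2 274.4]
wS scene [422.7 232.2] [22.3 25.1] [385.  273.4]
slim top [382.1 272.3] [38.3 39.1] [ 386.  -284.1]
slim scene [240.5 138. ] [24.7 33.4] [ 386.9 -282.3]
stout top [108.9 207.1] [37.4 38.7] [535.4 426.8]
stout scene [457.8 313.9] [38.2 45.5] [535.6 427.4]
top (384, 272) [ 389.5058935  -276.69191844]
top (107, 206) [533.56306802 410.25967609]
scene (240, 127) [ 390.26337829 -277.45830213]
scene (465, 303) [531.46692914 424.22117031]
```

```bash
python3 -m jog '[[0,0,5.9,0,0,0,-1],[0,0,5.9,0,0,0,-1],[0,0,5.8,0,0,0,-1],[0,0,0,12,-33,5,-1],[0,0,0,12,-33,5,-1],[0,0,0,12,-33,5,-1],[0,0,0,12,-33,5,-1],[0,0,0,12,-33,5,-1],[0,0,0,12,-33,5,-1],[0,0,0,12,-33,5,-1],[0,0,0,12,-33,5,-1],[0,0,0,12,-33,5,-1]]' 40
python3 - <<'E'
from bench import sensors; s=sensors.observe(); print(s["ee_rot"],s["tcp_pos"],s["q"])
E
```

```text
t: 1.1
tcp_pos: [296.6, -297.5, 211.0]
ee_rot: [1.0, -0.001, -0.0, -0.0]
force: [0.9, 0.1, -0.4]
width: 85.7
finger_force: 0.0
[ 9.99999580e-01 -9.12143539e-04 -2.10509015e-05 -8.25036536e-05] [ 296.59600386 -297.45446295  210.95251984] [-7.90479472e-01  8.57882365e-02  2.09565533e+00  1.05321061e-04
  9.60295896e-01  7.82080758e-01]
```

```bash
python3 -m jog '[[0,0,0,13.5,-37.1,9,-1],[0,0,0,13.5,-37.1,9,-1],[0,0,0,13.5,-37.1,9,-1],[0,0,0,13.5,-37.1,9,-1],[0,0,0,13.5,-37.1,9,-1],[0,0,0,13.5,-37.1,9,-1],[0,0,0,13.5,-37.1,9,-1],[0,0,0,13.5,-37.1,9,-1],[0,0,0,13.5,-37.1,9,-1],[0,0,0,13.5,-37.1,9,-1],[0,0,0,13.5,-37.1,9,-1],[0,0,0,0,0,0,-1]]' 40
python3 - <<'E'
from h import *
for n in("top","scene"):
    im=imaging.capture(n); cv2.imwrite(f"pics/{n}1.png",cv2.cvtColor(im,cv2.COLOR_RGB2BGR))
s=sensors.observe(); print(s["tcp_pos"])
im=cv2.imread("pics/scene1.png")[100:300,240:480]; cv2.imwrite("pics/s1c.png",cv2.resize(im,None,fx=3,fy=3))
E
```

```text
t: 2.1
tcp_pos: [447.8, 114.0, 111.3]
ee_rot: [1.0, 0.001, 0.001, -0.001]
force: [0.0, -0.8, 1.4]
width: 85.5
finger_force: 0.0
[445.32978507 109.96738975 111.65355772]
```

View pics/s1c.png

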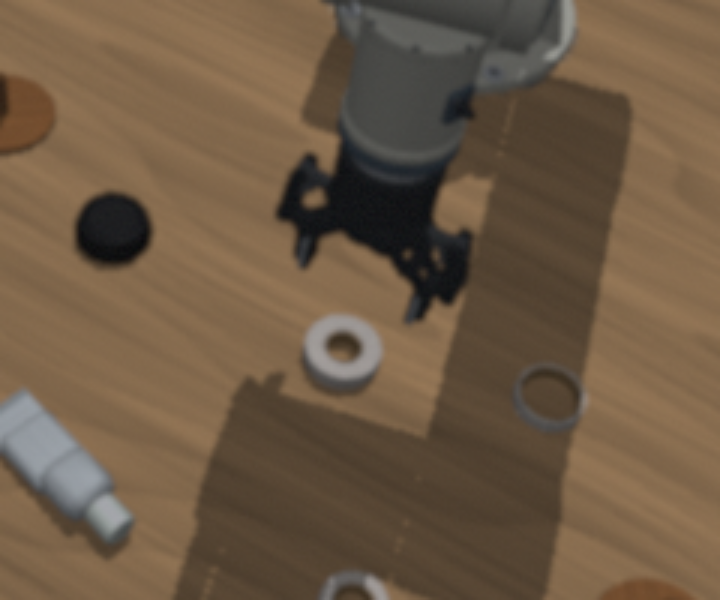

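The scene crop shows the open jaws straddling the large narrow roll at (342,352), with clear space around it. I'll go down and grip.

```bash
python3 -m jog '[[0,0,0,0,-1,20,-1],[0,0,0,0,0,20,-1],[0,0,0,0,0,20,-1],[0,0,0,0,0,15,-1],[0,0,0,0,0,6.7,-1],[0,0,0,0,0,0,-1],[0,0,0,0,0,0,1],[0,0,0,0,0,0,1],[0,0,0,0,0,0,1],[0,0,0,0,0,0,1],[0,0,0,0,0,0,1],[0,0,0,0,0,0,1]]' 40
python3 - <<'E'
from h import *
im=imaging.capture("scene"); im=im[100:300,240:480,::-1]; cv2.imwrite("pics/s2c.png",cv2.resize(im,None,fx=3,fy=3))
E
```

```text
t: 3.2
tcp_pos: [446.1, 109.4, 32.2]
ee_rot: [1.0, -0.0, 0.001, 0.0]
force: [-2.1, -3.9, 11.8]
width: 61.5
finger_force: 40.4
```

View pics/s2c.png

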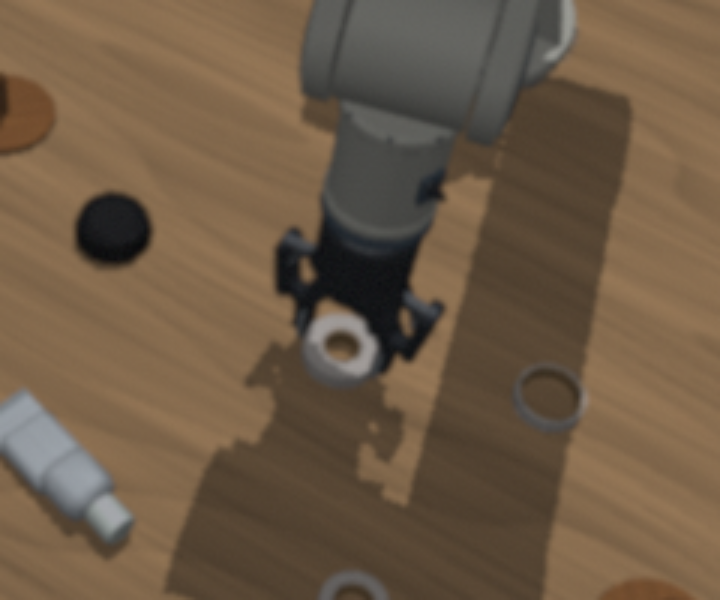

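```bash
python3 -m jog '[[0,0,0,0,0,-6,1],[0,0,0,0,0,-12,1],[0,0,0,0,0,-20,1],[0,0,0,0,0,-25,1],[0,0,0,0,0,-20,1],[0,0,0,0,0,-7,1],[0,0,0,0,0,0,1],[0,0,0,0,0,0,1]]' 40
python3 - <<'E'
from h import *
im=imaging.capture("scene"); im=im[100:300,240:480,::-1]; cv2.imwrite("pics/s3c.png",cv2.resize(im,None,fx=3,fy=3))
E
```

```text
t: 3.92
tcp_pos: [445.8, 109.8, 120.8]
ee_rot: [1.0, -0.001, 0.001, -0.0]
force: [-0.1, 0.9, -0.3]
width: 61.1
finger_force: 43.5
```

View pics/s3c.png

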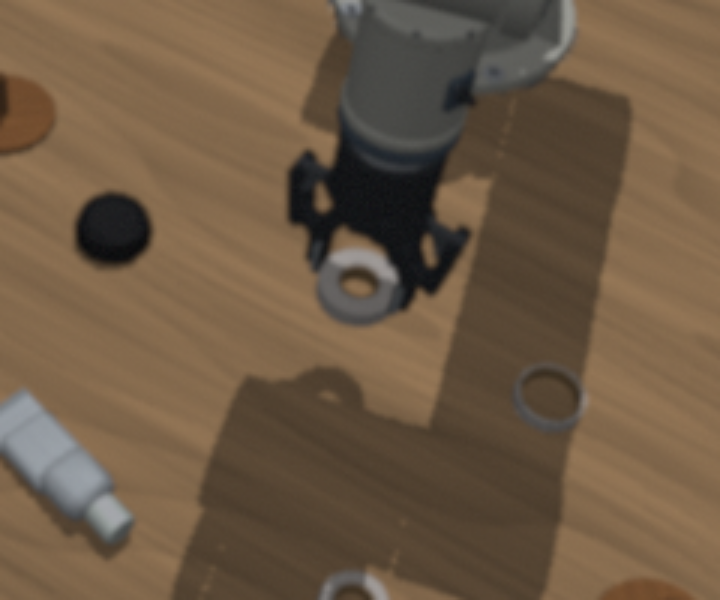

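Run:
```python
from h import *
im=imaging.capture("scene"); e=blob(im,(359,196),"pale",17); print(e)
for z in(95,100,105,110,115): print(z,plane("scene",(359.5,195.5),z))
```

```text
((358.708740234375, 194.9235382080078), (25.68866729736328, 30.7344913482666), 108.47197723388672)
95 [440.3155848  110.91376045]
100 [444.00825979 112.02515039]
105 [447.70093478 113.13654032]
110 [451.39360976 114.24793025]
115 [455.08628475 115.35932019]
```

The roll hangs level at crop (358,287) and is centred in the jaws. Next I'll carry it to the slim stand.

```bash
python3 -m jog '[[0,0,0,-3,20,0,1],[0,0,0,-5.5,37.3,0,1],[0,0,0,-5.5,37.3,0,1],[0,0,0,-5.5,37.3,0,1],[0,0,0,-5.5,37.3,0,1],[0,0,0,-5.5,37.3,0,1],[0,0,0,-5.5,37.3,0,1],[0,0,0,-5.5,37.3,0,1],[0,0,0,-5.5,37.3,0,1],[0,0,0,-5.5,37.3,0,1],[0,0,0,-5.8,37.1,0,1],[0,0,0,0,0,0,1]]' 40
python3 -m jog '[[0,0,0,0,0,0,1],[0,0,0,0,0,0,1]]' 40
python3 - <<'E'
from h import *
im=imaging.capture("scene"); im=im[50:210,140:340,::-1]; cv2.imwrite("pics/s4c.png",cv2.resize(im,None,fx=3.5,fy=3.5))
E
```

```text
t: 5.02
tcp_pos: [386.2, -288.4, 119.7]
ee_rot: [1.0, -0.002, 0.0, 0.001]
force: [0.1, -0.1, 0.3]
width: 61.6
finger_force: 43.6
t: 5.18
tcp_pos: [385.8, -282.3, 119.4]
ee_rot: [1.0, -0.001, -0.001, -0.001]
force: [-0.2, 0.0, -0.4]
width: 61.3
finger_force: 43.6
```

View pics/s4c.png

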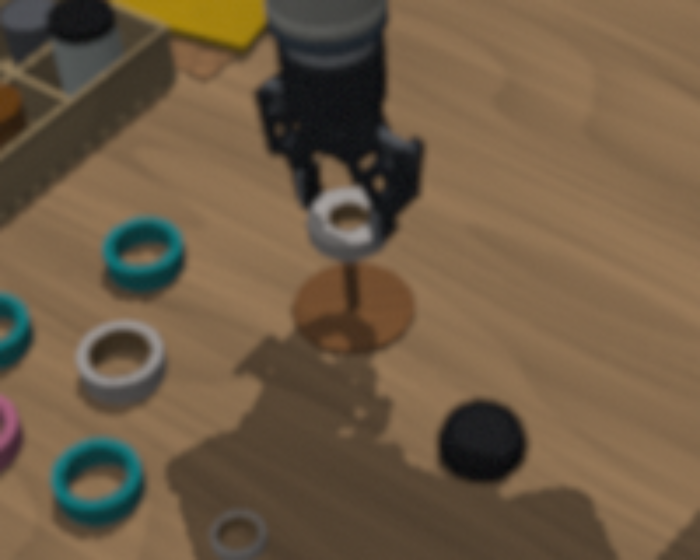

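The roll at crop (345,222) hangs above the post, whose foot is at (352,308). I'll work out the offset.

Run:
```python
from h import *
im=imaging.capture("scene"); e=blob(im,(238.6,113.4),"pale",15); print(e[0],plane("scene",e[0],97),plane("scene",(238.6,113.4),97),plane("scene",(240.6,138),6))
print(sensors.observe()["tcp_pos"])
```

```text
(238.29183959960938, 113.64299774169922) [ 385.06758996 -283.71344411] [ 383.86269296 -283.60300971] [ 386.65750729 -282.09362446]
[ 386.40135294 -281.61390225  119.83650136]
```

```bash
python3 -m jog '[[0,0,0,1.5,0,12,1],[0,0,0,0,0,14,1],[0,0,0,0,0,14,1],[0,0,0,0,0,14,1],[0,0,0,0,0,13,1],[0,0,0,0,0,9,1],[0,0,0,0,0,4,1],[0,0,0,0,0,0,1],[0,0,0,0,0,0,1]]' 40
```

```text
t: 6.03
tcp_pos: [388.5, -282.6, 40.7]
ee_rot: [1.0, -0.0, -0.0, -0.0]
force: [-0.6, 0.0, -0.6]
width: 61.3
finger_force: 43.6
```

```bash
python3 -m jog '[[0,0,0,0,0,1.5,1],[0,0,0,0,0,0,-1],[0,0,0,0,0,0,-1],[0,0,0,0,0,0,-1],[0,0,0,0,0,0,-1],[0,0,0,0,0,-8,-1],[0,0,0,0,0,-20,-1],[0,0,0,0,0,-30,-1],[0,0,0,0,0,-30,-1],[0,0,0,10,-20,0,-1],[0,0,0,17,-35,0,-1],[0,0,0,17,-35,0,-1]]' 40
python3 -m jog '[[0,0,0,17,-35,0,-1],[0,0,0,17,-35,0,-1],[0,0,0,17,-35,0,-1],[0,0,0,17,-35,0,-1],[0,0,0,17,-35,0,-1],[0,0,0,17,-35,0,-1],[0,0,0,17,-35,0,-1],[0,0,0,17,-35,0,-1],[0,0,0,17,-35,0,-1],[0,0,0,17,-35,0,-1],[0,0,0,17,-35,0,-1],[0,0,0,10,-20,0,-1]]' 40
python3 - <<'E'
from h import *
im=imaging.capture("scene"); e=blob(im,(241,135),"pale",18); print(e,plane("scene",e[0],15)); print(sensors.observe()["tcp_pos"])
E
```

```text
t: 7.03
tcp_pos: [433.1, -192.9, 128.6]
ee_rot: [1.0, -0.002, 0.001, 0.001]
force: [0.3, -0.7, 0.0]
width: 85.3
finger_force: 0.0
t: 8.03
tcp_pos: [631.4, 215.4, 128.0]
ee_rot: [1.0, -0.0, 0.001, -0.001]
force: [0.3, -0.5, 0.4]
width: 85.2
finger_force: 0.0
((240.06993103027344, 135.17816162109375), (20.651119232177734, 23.53806495666504), 80.68116760253906) [ 385.34315462 -284.23608794]
[632.84223181 217.72519067 128.23049456]
```

```bash
python3 -m jog '[[0,0,0,0,0,0,-1],[0,0,0,0,0,10,-1],[0,0,0,0,0,0,-1]]' 40
```

```text
t: 8.33
tcp_pos: [628.4, 210.3, 115.4]
ee_rot: [1.0, -0.001, -0.001, 0.001]
force: [-0.3, 1.0, -0.4]
width: 85.2
finger_force: 0.0
```

```bash
python3 -m jog '[[0,0,0,7,-15.5,15,-1],[0,0,0,0,0,20,-1],[0,0,0,0,0,20,-1],[0,0,0,0,0,15,-1],[0,0,0,0,0,9,-1],[0,0,0,0,0,0,-1],[0,0,0,0,0,0,-1]]' 40
```

```text
t: 8.92
tcp_pos: [636.8, 226.5, 38.0]
ee_rot: [1.0, -0.001, -0.0, 0.0]
force: [-0.3, -0.5, 0.1]
width: 85.5
finger_force: 0.0
```

```bash
python3 -m jog '[[0,0,0,0,0,0,1],[0,0,0,0,0,0,1],[0,0,0,0,0,0,1],[0,0,0,0,0,0,1],[0,0,0,0,0,0,1],[0,0,0,0,0,0,1],[0,0,0,0,0,0,1],[0,0,0,0,0,0,1]]' 40
```

```text
t: 9.58
tcp_pos: [638.6, 228.4, 40.0]
ee_rot: [1.0, -0.001, 0.002, -0.001]
force: [0.0, 3.3, 7.1]
width: -0.1
finger_force: 3.8
```

Closed on nothing: the tips were above the roll, so the 25 mm figure holds only when the jaws are shut. I'll lift, reopen and look again.

```bash
python3 -m jog '[[0,0,0,0,0,-20,1],[0,0,0,0,0,-40,-1],[0,0,0,0,0,-30,-1],[0,0,0,0,0,0,-1],[0,0,0,0,0,0,-1]]' 40
python3 - <<'E'
from h import *
im=imaging.capture("scene"); e=blob(im,(358,302),"pale",22); print(e,plane("scene",e[0],7.5)); print(sensors.observe()["tcp_pos"])
c=im[210:350,260:460,::-1]; cv2.imwrite("pics/s5c.png",cv2.resize(c,None,fx=3.5,fy=3.5))
E
```

```text
t: 10.0
tcp_pos: [638.5, 227.8, 130.8]
ee_rot: [1.0, -0.001, 0.002, -0.001]
force: [-0.1, -0.5, -0.8]
width: 47.8
finger_force: 0.0
((354.61993408203125, 299.95697021484375), (24.432510375976562, 24.682010650634766), 144.9644775390625) [634.25987292 219.43893826]
[637.29862939 227.30581498 128.97426102]
```

View pics/s5c.png

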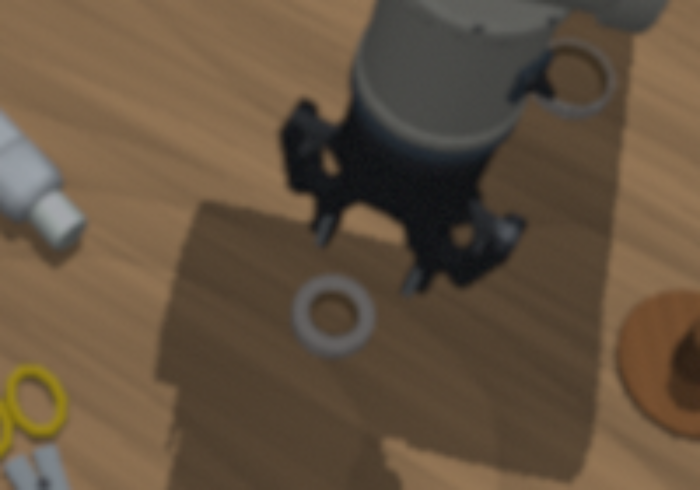

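The roll is flat and was nudged to about (636,220). I'll move there and go lower this time.

```bash
python3 -m jog '[[0,0,0,-1,7.5,20,-1],[0,0,0,0,0,25,-1],[0,0,0,0,0,25,-1],[0,0,0,0,0,20,-1],[0,0,0,0,0,11,-1],[0,0,0,0,0,4,-1],[0,0,0,0,0,0,-1],[0,0,0,0,0,0,-1]]' 40
```

```text
t: 10.72
tcp_pos: [636.3, 219.8, 23.4]
ee_rot: [1.0, -0.001, 0.0, -0.0]
force: [0.0, -0.2, 0.2]
width: 85.6
finger_force: 0.0
```

```bash
python3 -m jog '[[0,0,0,0,0,0,1],[0,0,0,0,0,0,1],[0,0,0,0,0,0,1],[0,0,0,0,0,0,1],[0,0,0,0,0,0,1],[0,0,0,0,0,0,1]]' 40
```

```text
t: 11.22
tcp_pos: [636.7, 220.0, 24.7]
ee_rot: [1.0, -0.001, 0.001, -0.0]
force: [-1.5, -0.5, 7.2]
width: 50.2
finger_force: 40.9
```

```bash
python3 -m jog '[[0,0,0,0,0,-6,1],[0,0,0,0,0,-20,1],[0,0,0,0,0,-30,1],[0,0,0,0,0,-30,1],[0,0,0,0,0,-20,1],[0,0,0,-9,18,0,1],[0,0,0,-17,35,0,1],[0,0,0,-17,35,0,1],[0,0,0,-17,35,0,1],[0,0,0,-17,35,0,1],[0,0,0,-17,35,0,1],[0,0,0,-17,35,0,1]]' 40
python3 -m jog '[[0,0,0,-17,35,0,1],[0,0,0,-17,35,0,1],[0,0,0,-17,35,0,1],[0,0,0,-17,35,0,1],[0,0,0,-17,35,0,1],[0,0,0,-17,35,0,1],[0,0,0,-17,35,0,1],[0,0,0,-17,35,0,1],[0,0,0,-17,30,0,1],[0,0,0,0,0,0,1],[0,0,0,0,0,0,1],[0,0,0,0,0,0,1]]' 40
python3 - <<'E'
from h import *
s=sensors.observe()["tcp_pos"]; print(s)
im=imaging.capture("scene"); z=s[2]-24.7+7.5; p=proj("scene",[s[0],s[1],z]); e=blob(im,p,"pale",14); print(p,e,plane("scene",e[0],z))
c=im[50:210,140:340,::-1]; cv2.imwrite("pics/s6c.png",cv2.resize(c,None,fx=3.5,fy=3.5))
E
```

```text
t: 12.22
tcp_pos: [523.8, -9.5, 129.8]
ee_rot: [1.0, -0.001, 0.001, 0.0]
force: [0.4, -1.0, -0.3]
width: 50.0
finger_force: 41.7
t: 13.22
tcp_pos: [371.2, -317.8, 129.4]
ee_rot: [1.0, -0.001, 0.0, -0.0]
force: [0.4, 0.7, -1.3]
width: 49.8
finger_force: 41.7
[ 371.21462188 -317.77071674  129.4071399 ]
[230.96318206 101.54039022] ((231.0035400390625, 100.58761596679688), (16.8675479888916, 21.923107147216797), 105.99767303466797) [ 368.16741793 -320.01982851]
```

View pics/s6c.png

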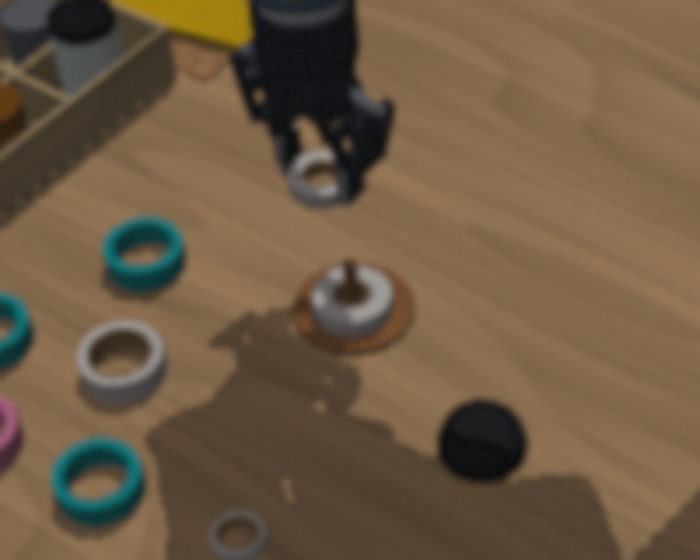

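The large roll sits well on the slim post at crop (352,300), and the medium roll hangs level at (318,178). I'd miscounted by one row, so I'll correct sideways and then lower it.

```bash
python3 -m jog '[[0,0,0,8,-17,0,1],[0,0,0,8.5,-18,0,1],[0,0,0,0,0,0,1],[0,0,0,0,0,14,1],[0,0,0,0,0,15,1],[0,0,0,0,0,15,1],[0,0,0,0,0,14,1],[0,0,0,0,0,11,1],[0,0,0,0,0,6,1],[0,0,0,0,0,3,1],[0,0,0,0,0,0,1],[0,0,0,0,0,0,1]]' 40
```

```text
t: 14.27
tcp_pos: [388.1, -283.0, 51.4]
ee_rot: [1.0, -0.001, 0.0, 0.0]
force: [0.5, 0.4, 0.3]
width: 49.7
finger_force: 41.7
```

```bash
python3 -m jog '[[0,0,0,0,0,1.2,1],[0,0,0,0,0,0,1],[0,0,0,0,0,0,-1],[0,0,0,0,0,0,-1],[0,0,0,0,0,0,-1],[0,0,0,0,0,0,-1],[0,0,0,0,0,-10,-1],[0,0,0,0,0,-30,-1],[0,0,0,0,0,-30,-1],[0,0,0,0,0,0,-1]]' 40
python3 -m jog '[[0,0,0,20,-6,0,-1],[0,0,0,31,-9.3,0,-1],[0,0,0,31,-9.3,0,-1],[0,0,0,31,-9.3,0,-1],[0,0,0,31,-9.3,0,-1],[0,0,0,31,-9.3,0,-1],[0,0,0,31,-9.3,0,-1],[0,0,0,20,-6.2,0,-1],[0,0,0,0,0,0,-1],[0,0,0,0,0,0,-1],[0,0,0,0,0,0,-1]]' 40
python3 - <<'E'
from h import *
s=sensors.observe()["tcp_pos"]; print(s)
im=imaging.capture("scene"); 
p=proj("scene",[386.5,-283,32]); e=blob(im,p,"pale",18); print(p,e)
p=proj("scene",[612.5,-215.5,6]); e=blob(im,p,"pale",13); print(p,e,plane("scene",e[0],6))
c=im[50:230,140:340,::-1]; cv2.imwrite("pics/s7c.png",cv2.resize(c,None,fx=3,fy=3))
E
```

```text
t: 15.1
tcp_pos: [390.1, -284.7, 124.9]
ee_rot: [1.0, -0.001, 0.003, 0.002]
force: [2.3, -1.3, -0.1]
width: 85.8
finger_force: 0.0
t: 16.02
tcp_pos: [612.9, -215.2, 119.7]
ee_rot: [1.0, -0.001, -0.001, -0.0]
force: [-0.6, -0.0, -0.8]
width: 85.4
finger_force: 0.0
[ 612.88208163 -215.24795355  119.74697839]
[239.77293407 131.32141602] ((239.95938110351562, 134.34722900390625), (22.76885414123535, 23.6104736328125), 23.283872604370117)
[207.65692837 202.68284339] ((207.58651733398438, 202.7286376953125), (15.420745849609375, 16.639604568481445), 69.62244415283203) [ 612.71115663 -215.55678974]
```

View pics/s7c.png

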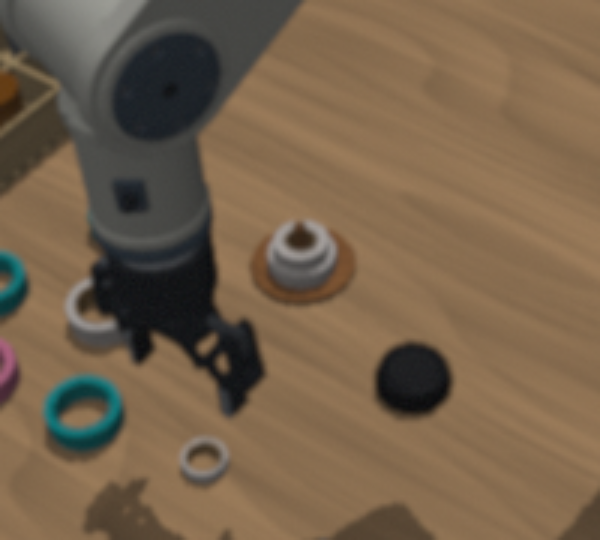

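Two rolls are now stacked at crop (302,252), and the small roll is at (205,460) under the open jaws. Going down to grip it.

```bash
python3 -m jog '[[0,0,0,1,0,15,-1],[0,0,0,0,0,25,-1],[0,0,0,0,0,25,-1],[0,0,0,0,0,18,-1],[0,0,0,0,0,10,-1],[0,0,0,0,0,0,-1],[0,0,0,0,0,0,-1],[0,0,0,0,0,0,-1]]' 40
```

```text
t: 16.73
tcp_pos: [615.4, -215.8, 28.2]
ee_rot: [1.0, -0.001, 0.001, 0.0]
force: [0.9, -0.5, 0.3]
width: 85.5
finger_force: 0.0
```

```bash
python3 -m jog '[[0,0,0,0,0,0,1],[0,0,0,0,0,0,1],[0,0,0,0,0,0,1],[0,0,0,0,0,0,1],[0,0,0,0,0,0,1],[0,0,0,0,0,0,1],[0,0,0,0,0,0,1]]' 30
```

```text
t: 17.32
tcp_pos: [615.2, -215.4, 27.8]
ee_rot: [1.0, -0.001, 0.0, 0.0]
force: [-1.1, 0.1, 7.1]
width: 38.2
finger_force: 29.3
```

```bash
python3 -m jog '[[0,0,0,0,0,-7,1],[0,0,0,0,0,-25,1],[0,0,0,0,0,-30,1],[0,0,0,0,0,-25,1],[0,0,0,0,0,-13,1],[0,0,0,0,0,0,1]]' 30
python3 -m jog '[[0,0,0,-20,6,0,1],[0,0,0,-31,9.2,0,1],[0,0,0,-31,9.2,0,1],[0,0,0,-31,9.2,0,1],[0,0,0,-31,9.2,0,1],[0,0,0,-31,9.2,0,1],[0,0,0,-31,9.2,0,1],[0,0,0,-21,6,0,1],[0,0,0,0,0,0,1],[0,0,0,0,0,0,1],[0,0,0,0,0,0,1]]' 30
python3 - <<'E'
from h import *
s=sensors.observe()["tcp_pos"]; print(s)
im=imaging.capture("scene"); z=s[2]-27.8+6; p=proj("scene",[s[0],s[1],z]); e=blob(im,p,"pale",11); print(p,e,plane("scene",e[0],z))
E
```

```text
t: 17.82
tcp_pos: [616.8, -215.9, 130.5]
ee_rot: [1.0, -0.001, 0.003, 0.001]
force: [-0.5, 0.1, -0.6]
width: 38.1
finger_force: 30.2
t: 18.73
tcp_pos: [388.2, -282.2, 126.4]
ee_rot: [1.0, -0.001, 0.0, -0.0]
force: [0.2, 0.2, 0.1]
width: 38.1
finger_force: 30.2
[ 388.17755124 -282.17603729  126.44265469]
[237.84242916 112.41199121] ((238.87356567382812, 111.50837707519531), (13.691587448120117, 16.054859161376953), 91.89141082763672) [ 383.88771987 -282.02656759]
```

```bash
python3 -m jog '[[0,0,0,0,0.5,10,1],[0,0,0,0,0,13,1],[0,0,0,0,0,13,1],[0,0,0,0,0,11,1],[0,0,0,0,0,7,1],[0,0,0,0,0,4,1],[0,0,0,0,0,0,1],[0,0,0,0,0,0,1],[0,0,0,0,0,0,1]]' 30
```

```text
t: 19.53
tcp_pos: [388.2, -282.9, 69.2]
ee_rot: [1.0, -0.001, 0.0, 0.0]
force: [-0.2, -0.1, -0.5]
width: 38.3
finger_force: 30.2
```

```bash
python3 -m jog '[[0,0,0,0,0,1.3,1],[0,0,0,0,0,0,1],[0,0,0,0,0,0,-1],[0,0,0,0,0,0,-1],[0,0,0,0,0,0,-1],[0,0,0,0,0,0,-1],[0,0,0,0,0,0,-1],[0,0,0,0,0,-10,-1],[0,0,0,0,0,-25,-1],[0,0,0,0,0,-25,-1],[0,0,0,0,0,0,-1]]' 40
python3 -m jog '[[0,0,0,15,11.3,0,-1],[0,0,0,30,22.5,0,-1],[0,0,0,30,22.5,0,-1],[0,0,0,30,22.5,0,-1],[0,0,0,30,22.5,0,-1],[0,0,0,16,12,0,-1],[0,0,0,0,0,0,-1],[0,0,0,0,0,0,-1],[0,0,0,0,0,0,-1]]' 40
python3 - <<'E'
from h import *
s=sensors.observe()["tcp_pos"]; print(s)
im=imaging.capture("scene")
c=im[50:230,100:300,::-1]; cv2.imwrite("pics/s8c.png",cv2.resize(c,None,fx=3,fy=3))
E
```

```text
t: 20.45
tcp_pos: [389.8, -284.2, 131.9]
ee_rot: [1.0, -0.001, 0.002, 0.002]
force: [1.6, -0.2, 1.0]
width: 85.0
finger_force: 0.0
t: 21.2
tcp_pos: [537.6, -395.4, 127.2]
ee_rot: [1.0, -0.001, -0.001, -0.001]
force: [0.6, -0.8, 0.1]
width: 85.4
finger_force: 0.0
[ 537.61922562 -395.43681773  127.19925424]
```

View pics/s8c.png

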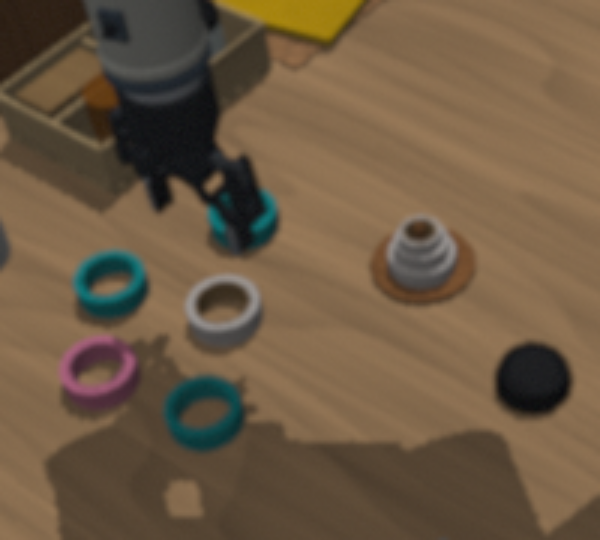

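All three narrow rolls are stacked at crop (422,250), and the wide large roll is at (224,312). Next I'll descend on it.

```bash
python3 -m jog '[[0,0,0,1.5,0.4,15,-1],[0,0,0,0,0,25,-1],[0,0,0,0,0,25,-1],[0,0,0,0,0,23,-1],[0,0,0,0,0,11,-1],[0,0,0,0,0,4,-1],[0,0,0,0,0,0,-1],[0,0,0,0,0,0,-1]]' 40
```

```text
t: 21.92
tcp_pos: [540.5, -396.9, 25.4]
ee_rot: [1.0, -0.001, 0.0, 0.0]
force: [0.1, -0.3, 0.8]
width: 85.3
finger_force: 0.0
```

```bash
python3 -m jog '[[0,0,0,0,0,0,1],[0,0,0,0,0,0,1],[0,0,0,0,0,0,1],[0,0,0,0,0,0,1],[0,0,0,0,0,0,1],[0,0,0,0,0,0,1]]' 40
```

```text
t: 22.42
tcp_pos: [541.1, -397.3, 26.7]
ee_rot: [1.0, -0.001, 0.001, 0.001]
force: [-1.7, -0.1, 6.2]
width: 66.8
finger_force: 43.6
```

```bash
python3 -m jog '[[0,0,0,0,0,-7,1],[0,0,0,0,0,-25,1],[0,0,0,0,0,-35,1],[0,0,0,0,0,-25,1],[0,0,0,0,0,-10,1],[0,0,0,0,-20,0,1],[0,0,0,0,-38,0,1],[0,0,0,0,-38,0,1],[0,0,0,0,-38,0,1],[0,0,0,0,-38,0,1],[0,0,0,0,-38,0,1],[0,0,0,0,-38,0,1]]' 40
python3 -m jog '[[0,0,0,0,-38,0,1],[0,0,0,0,-38,0,1],[0,0,0,0,-38,0,1],[0,0,0,0,-38,0,1],[0,0,0,0,-38,0,1],[0,0,0,0,-38,0,1],[0,0,0,0,-38,0,1],[0,0,0,0,-38,0,1],[0,0,0,0,-38,0,1],[0,0,0,0,-38,0,1],[0,0,0,0,-38,0,1],[0,0,0,0,-38,0,1]]' 40
python3 -m jog '[[0,0,0,0,-38,0,1],[0,0,0,-1,-38,0,1],[0,0,0,-2,-30,0,1],[0,0,0,0,0,0,1],[0,0,0,0,0,0,1],[0,0,0,0,0,0,1]]' 40
python3 - <<'E'
from h import *
s=sensors.observe(); print(s["q"]); s=s["tcp_pos"]; print(s)
im=imaging.capture("scene"); z=s[2]-26+12; p=proj("scene",[s[0],s[1],z]); e=blob(im,p,"pale",18); print(p,e,plane("scene",e[0],z))
c=im[200:400,360:560,::-1]; cv2.imwrite("pics/s9c.png",cv2.resize(c,None,fx=3,fy=3))
E
```

```text
t: 23.42
tcp_pos: [540.1, -146.9, 126.8]
ee_rot: [1.0, -0.001, 0.0, 0.0]
force: [0.7, 0.1, -0.1]
width: 66.9
finger_force: 45.0
t: 24.42
tcp_pos: [540.7, 309.3, 126.8]
ee_rot: [1.0, -0.001, 0.0, -0.0]
force: [1.0, -0.2, -0.2]
width: 66.7
finger_force: 45.0
t: 24.92
tcp_pos: [537.8, 412.8, 126.3]
ee_rot: [1.0, -0.0, -0.0, 0.0]
force: [0.4, -0.4, -0.5]
width: 66.9
finger_force: 45.0
[ 6.52579417e-01  5.66767708e-01  1.60906052e+00 -3.89297701e-04
  9.66748731e-01  2.22440280e+00]
[537.82321772 412.80868275 126.30514719]
[468.74664126 291.43469639] ((469.5282287597656, 291.8231201171875), (31.669021606445312, 34.78551483154297), 94.56807708740234) [537.73525431 414.49638717]
```

View pics/s9c.png

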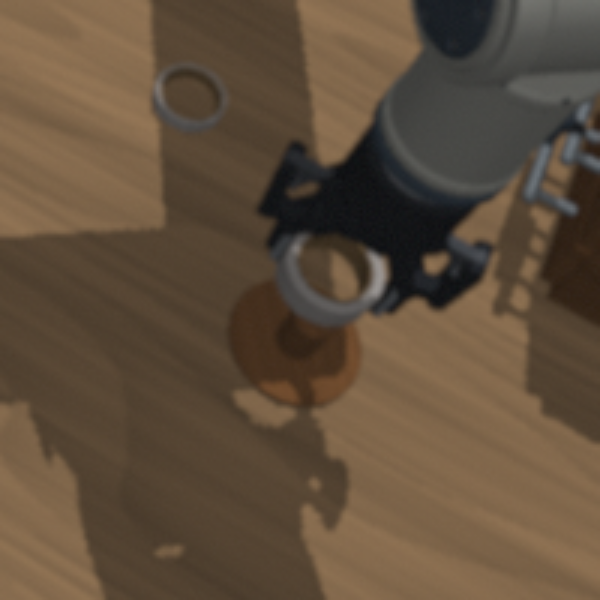

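The wide large roll hangs level at crop (333,278), and the stand base is at (295,343). It needs −2 mm in x and +13 mm in y, then lowering.

```bash
python3 -m jog '[[0,0,0,-2,-13,0,1],[0,0,0,0,0,15,1],[0,0,0,0,0,15,1],[0,0,0,0,0,14,1],[0,0,0,0,0,14,1],[0,0,0,0,0,12,1],[0,0,0,0,0,10,1],[0,0,0,0,0,7,1],[0,0,0,0,0,4,1],[0,0,0,0,0,0,1],[0,0,0,0,0,0,1],[0,0,0,0,0,0,1]]' 40
```

```text
t: 25.97
tcp_pos: [536.7, 426.7, 36.3]
ee_rot: [1.0, -0.001, 0.0, -0.0]
force: [0.5, -0.0, -0.5]
width: 66.7
finger_force: 45.0
```

```bash
python3 -m jog '[[0,0,0,0,0,3,1],[0,0,0,0,0,0,1],[0,0,0,0,0,0,-1],[0,0,0,0,0,0,-1],[0,0,0,0,0,0,-1],[0,0,0,0,0,0,-1],[0,0,0,0,0,-10,-1],[0,0,0,0,0,-25,-1],[0,0,0,0,0,-30,-1],[0,0,0,0,0,-25,-1],[0,0,0,0,0,0,-1]]' 40
python3 -m jog '[[0,0,0,-15,15,0,-1],[0,0,0,-25,26,0,-1],[0,0,0,-25,26,0,-1],[0,0,0,-25,26,0,-1],[0,0,0,-25,26,0,-1],[0,0,0,-20,20,0,-1],[0,0,0,-15,14,0,-1],[0,0,0,0,0,0,-1],[0,0,0,0,0,0,-1],[0,0,0,0,0,0,-1]]' 40
python3 - <<'E'
from h import *
s=sensors.observe(); s=s["tcp_pos"]; print(s)
im=imaging.capture("scene")
c=im[180:380,360:560,::-1]; cv2.imwrite("pics/s10c.png",cv2.resize(c,None,fx=3,fy=3))
E
```

```text
t: 26.88
tcp_pos: [538.8, 428.5, 129.1]
ee_rot: [1.0, -0.001, 0.003, -0.003]
force: [0.7, 1.2, 0.2]
width: 85.4
finger_force: 0.0
t: 27.72
tcp_pos: [387.2, 274.5, 123.3]
ee_rot: [1.0, -0.001, 0.001, -0.001]
force: [0.1, -0.8, -0.2]
width: 85.3
finger_force: 0.0
[387.15388548 274.45612047 123.28363973]
```

View pics/s10c.png

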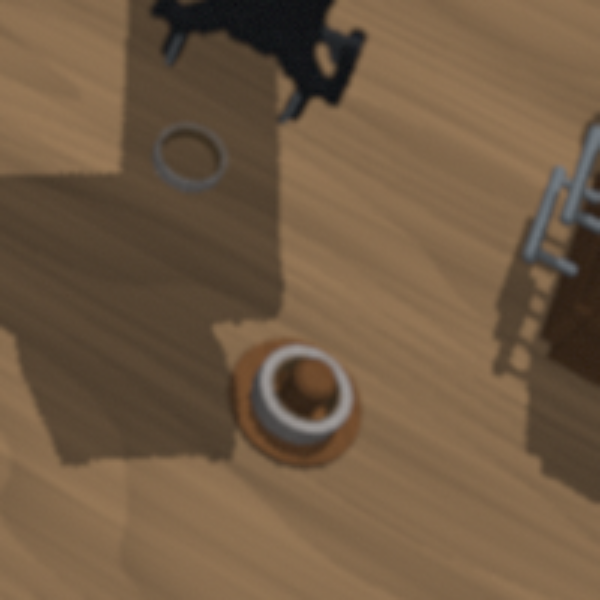

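The wide large roll is flat on the stout post at crop (303,395), and the last roll is at (190,157) under the jaws.

```bash
python3 -m jog '[[0,0,0,-0.5,0,15,-1],[0,0,0,0,0,25,-1],[0,0,0,0,0,25,-1],[0,0,0,0,0,20,-1],[0,0,0,0,0,10,-1],[0,0,0,0,0,3.5,-1],[0,0,0,0,0,0,-1],[0,0,0,0,0,0,-1]]' 30
```

```text
t: 28.43
tcp_pos: [386.2, 274.2, 24.6]
ee_rot: [1.0, -0.001, 0.0, -0.0]
force: [0.3, 0.4, -1.0]
width: 85.2
finger_force: 0.0
```

```bash
python3 -m jog '[[0,0,0,0,0,0,1],[0,0,0,0,0,0,1],[0,0,0,0,0,0,1],[0,0,0,0,0,0,1],[0,0,0,0,0,0,1],[0,0,0,0,0,0,1]]' 25
```

```text
t: 28.93
tcp_pos: [386.2, 274.1, 25.4]
ee_rot: [1.0, -0.001, 0.001, -0.001]
force: [-1.7, -0.4, 11.7]
width: 57.3
finger_force: 24.3
```

```bash
python3 -m jog '[[0,0,0,0,0,-7,1],[0,0,0,0,0,-25,1],[0,0,0,0,0,-35,1],[0,0,0,0,0,-25,1],[0,0,0,0,0,-10,1],[0,0,0,0,0,0,1]]' 25
python3 -m jog '[[0,0,0,15,-15,0,1],[0,0,0,25,-26,0,1],[0,0,0,25,-26,0,1],[0,0,0,25,-26,0,1],[0,0,0,25,-26,0,1],[0,0,0,20,-20,0,1],[0,0,0,15,-14,0,1],[0,0,0,0,0,0,1],[0,0,0,0,0,0,1],[0,0,0,0,0,0,1]]' 25
python3 - <<'E'
from h import *
s=sensors.observe(); s=s["tcp_pos"]; print(s)
im=imaging.capture("scene"); z=s[2]-25.4+7; p=proj("scene",[s[0],s[1],z]); e=blob(im,p,"pale",17); print(p,e,plane("scene",e[0],z))
c=im[220:400,380:560,::-1]; cv2.imwrite("pics/s11c.png",cv2.resize(c,None,fx=3,fy=3))
E
```

```text
t: 29.43
tcp_pos: [387.0, 274.6, 128.8]
ee_rot: [1.0, -0.001, 0.002, -0.002]
force: [0.3, 0.3, -0.0]
width: 57.0
finger_force: 27.0
t: 30.27
tcp_pos: [534.5, 425.3, 124.3]
ee_rot: [1.0, -0.001, -0.001, 0.001]
force: [-0.5, -0.7, -0.1]
width: 56.9
finger_force: 27.0
[534.50698543 425.32236966 124.26363646]
[473.82834088 294.5994709 ] ((473.84088134765625, 295.6725769042969), (30.274900436401367, 32.007530212402344), 112.9001693725586) [536.73499357 426.1989968 ]
```

View pics/s11c.png

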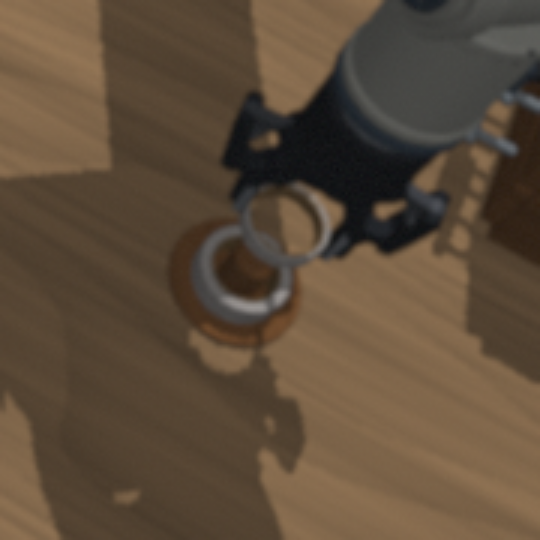

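The last roll hangs level at crop (287,225), on the post axis. I'll lower it.

```bash
python3 -m jog '[[0,0,0,0,-1,12,1],[0,0,0,0,0,14,1],[0,0,0,0,0,13,1],[0,0,0,0,0,12,1],[0,0,0,0,0,9,1],[0,0,0,0,0,5,1],[0,0,0,0,0,2,1],[0,0,0,0,0,0,1],[0,0,0,0,0,0,1],[0,0,0,0,0,0,1]]' 25
```

```text
t: 31.15
tcp_pos: [536.2, 427.8, 59.8]
ee_rot: [1.0, -0.001, 0.0, -0.0]
force: [-1.7, -0.2, -0.1]
width: 57.2
finger_force: 27.0
```

```bash
python3 -m jog '[[0,0,0,0,0,3,1],[0,0,0,0,0,0,1],[0,0,0,0,0,0,-1],[0,0,0,0,0,0,-1],[0,0,0,0,0,0,-1],[0,0,0,0,0,0,-1],[0,0,0,0,0,-10,-1],[0,0,0,0,0,-25,-1],[0,0,0,0,0,-30,-1],[0,0,0,0,0,-25,-1],[0,0,0,0,0,0,-1]]' 40
python3 -m jog '[[0,0,0,-15,15,0,-1],[0,0,0,-25,26,0,-1],[0,0,0,-25,26,0,-1],[0,0,0,-25,26,0,-1],[0,0,0,-25,26,0,-1],[0,0,0,-10,30,0,-1],[0,0,0,0,30,0,-1],[0,0,0,0,20,0,-1],[0,0,0,0,0,0,-1],[0,0,0,0,0,0,-1]]' 40
python3 - <<'E'
from h import *
im=imaging.capture("scene"); t=imaging.capture("top")
f=lambda c:cv2.resize(c[...,::-1],(390,390))
a=np.hstack([f(im[80:180,190:290]),f(im[260:360,410:510])]); cv2.imwrite("pics/fin.png",a)
for n,q,zt in (("nS",(386.5,-283),51),("wS",(535.5,427),44)):
    for c,i in(("scene",im),("top",t)):
        e=blob(i,proj(c,[*q,zt-10]),"pale",24); print(n,c,e[1],plane(c,e[0],zt-10))
E
```

```text
t: 32.07
tcp_pos: [538.3, 429.4, 152.7]
ee_rot: [1.0, -0.001, 0.003, -0.003]
force: [0.9, 0.2, 0.5]
width: 85.3
finger_force: 0.0
t: 32.9
tcp_pos: [410.8, 228.1, 146.7]
ee_rot: [1.0, -0.002, 0.0, -0.0]
force: [-0.7, -0.1, 0.2]
width: 85.2
finger_force: 0.0
nS scene (22.466426849365234, 25.446258544921875) [ 401.02756449 -270.52903244]
nS top (25.458948135375977, 26.627090454101562) [ 389.75490714 -276.78060027]
wS scene (32.98666763305664, 33.60778045654297) [540.99943282 425.6331706 ]
wS top (26.98983383178711, 30.68284034729004) [535.53858081 422.63801853]
```

View pics/fin.png

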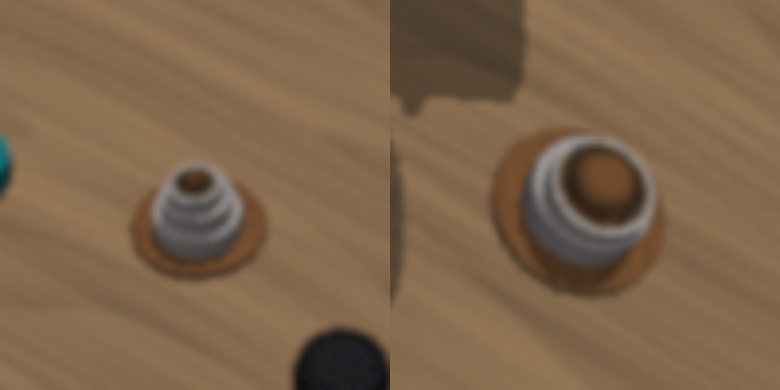

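Both stacks are flat and centred on their posts: slim at (197,210), stout at (590,200). The gripper is clear of everything.

```bash
python3 -c "
from bench import env; print(env.job_done())"
```

```text
the job is handed in; nothing more can be done
None
```

All five rolls are on their stands in the order asked, checked flat and centred in the last picture, and the job was handed in at about 33 s of the 128 s (no verdict was returned); the jar lid and paint tube were not touched.

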